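# Tighten the last cover bolt with the click wrench

## Robot

A 6-joint arm with a two-finger parallel gripper is mounted at the origin on the work surface. World frame = base frame: x ahead of the robot, y to its left, z up, the work surface at z = 0. Lengths are in m, angles in rad, forces in N, time in s.
With the tool pointing down it reaches from about 0.3 to 0.875 m from the base axis. Payload 4.2 kg.
Tool frame: the origin (TCP) lies on the centre line of the jaws, within the pads' length; the fingertips stand 8 mm ahead of it and the grasp point (between the pads) lies 11 mm behind it; z points along the fingers, x is the direction in which the jaws open and shut, and the axes are right-handed (so a half turn about z gives the same grasp; the last joint's range is limited). The gripper opens to 85 mm and grips with 20 to 120 N. Pads are 22 mm wide; open, the fingers measure 114 mm over their backs; the gripper's body (76 mm by 85 mm) begins 54 mm behind the grasp point. The pads swing forward as they close: fully open they stand 13 mm farther back than shut.
Start: joints at [-1.28, 0.32, 1.565, -0, 1.257, -0.02], TCP at [0.176, -0.547, 0.239] pointing down, gripper open.
Joint ranges: [-3.11, 3.11], [-0.84, 2.01], [0.21, 2.61], [-1.34, 4.49], [0.05, 2.63], [-2.56, 2.56]. Speed limits (rad/s): [2.57, 2.57, 3.14, 3.14, 3.14, 3.14].

## Interface

Orientations are given as a rotation vector (axis times angle).
In Python, from station import r, read_camera, camera_params, workorder gives the robot as it stands.
- The arm moves only by the tool apply_moves, never from a script. Its argument "rows" is a list of rows, each an object of numbers: "hand": the opening, from -1 (shut) to 1 (fully open); "x", "y", "z": the shift along the tool's x, y, z in mm; "rx", "ry", "rz": the turn, a rotation vector about the tool's x, y, z in rad. In form: [{"hand": .., "x": .., "y": .., "z": .., "rx": .., "ry": .., "rz": ..}, ...]. A call has 1 to 8 rows; each row is the pose to reach, as a shift and turn from the pose commanded when the call began, along the tool's axes at that moment; what a row does not reach only later rows make up. A row lasts 1/8 s, in which the tool goes at most 62.5 mm and 10.7 degrees, less where a joint would pass 70% of its speed; a pose out of reach is approached as far as the arm can. A call with a gripper value outside its range is refused whole. The fingers move at their own pace and stop on an object; "grip_force" is the grip in N (left out, the last holds). Time passes only in rows, so rows that repeat a pose let the fingers close. It gives the time, the measured TCP pose, the force and the opening at its end, in the units of the state.
- r.sense(): the state, without advancing time (a new reading comes with each control period).
- read_camera(name): name is "scene" or "side" or "wrist"; returns the picture (420x560x3 uint8, red, green, blue); there is no depth.
- camera_params(name): a dict with "intrinsics" (3x3 intrinsics, pixels), "cam_to_world" (4x4, takes a point from camera to world coordinates); the wrist camera has in their place "mount" (4x4, takes a point from camera to tool coordinates, whose origin is the TCP and whose axes are the tool frame's). Camera axes: x right, y down, z forward; pixel columns grow to the right and rows downward; lengths in m; the calibration is good to about 2 mm. A picture is of the moment at which its call begins: read the wrist's pose just before it. camera_params takes no time and is no camera call.
- workorder.sign_off(): hands the job in, once; it reports no verdict.
The state is a dict: "t": time; "q": joint angles; "joint_velocities": joint speeds; "joint_efforts": joint torques, N m; "eef_pos": TCP position; "tcp_rot": TCP orientation; "force": force on the tool from outside, world axes, zero at the start; "wrist_torque": the same for the moment, N m; "gripper_width": finger opening in m.
Only numpy, scipy, OpenCV 4.12 (cv2) and the standard library are available. Lean on these libraries where they do the work, as an engineer would, in place of code of your own. Each camera call takes 0.05 s, during which the arm holds its last target.

## Task

Tighten the last bolt on the filter housing's cover: the click wrench is already on it, so pull it by its black grip, clockwise seen from above, steadily until the knuckle joint behind its head breaks and the handle visibly folds. Stop there so the bolt is not overtightened, then let go so that the handle springs straight again. Leave the other things on the bench where they are.

Things in the scene. Friction and masses are not known exactly. Their poses are not given: they have to be found in the camera images.
- filter_rig: Fixed rig: plywood board 220 x 270 x 18 mm (x -110 to 110, y -100 to 170 mm) with a round grey filter housing, aluminium cover 156 mm across (top 115 mm above the bench), gauge at its centre (top 171 mm) and a small pump. Origin on the bench under the housing's centre, z up. Six cover bolts on a 128 mm circle, five striped yellow (done); the wrench sits on the sixth, at x -64 mm, y 0.
- flange_bolt (a joint): Turn of the sixth bolt with the wrench head on it, rad, growing clockwise from above (tightening); starts at 0 to 0.14. Torque to turn it: 1.8 N m plus 2 N m per rad; it stays where left, but over 5 N against the grip the other way loosens it. Tight from 0.24 on. Pulled steadily at the grip, with 11 to 20 N, it turns to about 0.3 to 0.43 before the knuckle gives. Overtightened above 0.48.
- wrench_knuckle (a joint): Fold of the wrench's breakaway knuckle, rad: 0 straight, 0.22 at its stop, growing clockwise from above. It stays at 0 until about 2 N m acts about the pin, then folds with about two thirds of that; past 0.08 it has clicked. Beyond the stop, pulling turns the bolt again. Let go, it springs straight by itself. Jerking, or pulling near the knuckle instead of at the grip, overtightens the bolt.
- bolt_axis (a point): Point on the vertical axis of the sixth bolt at the height of the wrench handle's centre line, 149 mm above the bench.
- knuckle_pin (a point): Centre of the knuckle's vertical pin, on the handle's centre line, 34 mm from the bolt axis. A steel tube 17 mm thick runs from here to the grip.
- grip (a point): Centre of the ribbed black rubber grip, on its centre line, 149 mm above the bench. Round, 26 mm thick, 100 mm long, level, pointing straight away from the bolt; 210 mm from the bolt axis, 176 mm from the pin. Its x axis points outward along the handle; a red knob 20 mm long ends it. Below it lie only the bench and things under 30 mm high; nothing else stands in its swing.
- steel_bottle: Loose blue drinking bottle with steel cap, 72 mm across, 205 mm high; origin at the centre of its underside, z up. Leave alone.
- sample_bottle: Loose clear bottle with grey cap, 68 mm across, 176 mm high; origin at the centre of its underside, z up. Leave alone.
- spanner: Loose steel spanner lying flat, 160 mm long, 38 mm wide at its jaw, 8 mm high; origin at the middle of its underside, x along it. Leave alone.
- bolt_tray: Loose green tray with spare bolts, 110 x 80 x 28 mm; origin at the centre of its underside. Leave alone.

How it is judged:
On the way:
1. the wrench's knuckle has given (folded by more than 0.08 rad) with the bolt tight (turned past 0.24 rad) (value of joint wrench_knuckle above 0.08 rad and value of joint flange_bolt above 0.24 rad), for 0.05 s.
At the end, for the whole second after the job is handed in: The bolt is tight (joint between 0.24 and 0.48 rad) and at rest, and the released wrench handle has sprung straight again (knuckle below 0.05 rad) (value of joint flange_bolt between 0.24 and 0.48 rad and value of joint wrench_knuckle below 0.05 rad and velocity of joint flange_bolt between -0.05 and 0.05 rad/s); the robot touches nothing.
It fails at once if the bolt is overtightened (turned past 0.48 rad) (value of joint flange_bolt above 0.48 rad).
It fails at once if a bystander is pushed more than 30 mm from its place (distance of any of steel_bottle, sample_bottle, spanner, bolt_tray from where it was at the start of the episode above 0.03 m).
It fails at once if a bottle is tipped by more than 0.4 rad (angle between any of steel_bottle, sample_bottle's own z axis and vertical above 0.4 rad).
It also fails if it takes over 42 s, if anything falls off the work surface, if the arm or the gripper's body presses on something with over 40 N, if the wrist force passes 120 N, or if a joint passes its speed limit or range.

## Working session

There is one attempt and no reset: what is moved stays moved. The work goes in short steps, Python scripts to look and compute and a tool call to move; the robot and the scene stay as the last step left them, time stands still between calls to the robot, and variables do not carry over. Pictures are saved under pics/ and viewed, and the job is handed in when it is done.

Besides the shell and the picture viewer there is one more tool, called as a command line: name --argument value ..., lists and objects as JSON in quotes. apply_moves: Moves the arm, as the interface text tells. Its arguments: {"type":"object","properties":{"rows":{"type":"array","items":{"type":"object","properties":{"hand":{"type":"number"},"x":{"type":"number"},"y":{"type":"number"},"z":{"type":"number"},"rx":{"type":"number"},"ry":{"type":"number"},"rz":{"type":"number"}}}},"grip_force":{"type":"number"}},"required":["rows"]}

```bash
mkdir -p pics; ls
python3 - <<'E'
from station import r, read_camera, camera_params
import cv2
print(r.sense())
for n in ("scene","side","wrist"):
    im=read_camera(n); cv2.imwrite(f"pics/{n}0.png",im[:,:,::-1])
    print(n,camera_params(n))
E
```

```text
pics
{'t': 0.0, 'q': array([-1.27998614e+00,  3.20272131e-01,  1.56568006e+00,  3.37673853e-05,
        1.25740706e+00, -1.99858319e-02]), 'joint_velocities': array([ 3.84885194e-04,  1.13163715e-05,  3.99571443e-04, -5.24073890e-04,
       -7.24075730e-04,  7.28350678e-04]), 'joint_efforts': array([-1.92132167e-03, -4.15525496e+01, -2.34167129e+01, -3.10022697e-04,
        8.17383727e-03,  4.26130086e-06]), 'eef_pos': array([ 0.17572812, -0.54699714,  0.23849321]), 'tcp_rot': array([-2.53759821e+00,  1.85022112e+00,  2.17784551e-03]), 'force': array([0.18098632, 0.13810923, 0.15500459]), 'wrist_torque': array([-0.03513165, -0.03903415,  0.03326934]), 'gripper_width': 0.08549950711347062}
scene {'intrinsics': array([[517.51756977,   0.        , 274.40868422],
       [  0.        , 517.51756977, 208.78767719],
       [  0.        ,   0.        ,   1.        ]]), 'cam_to_world': array([[-0.35980171,  0.72175057, -0.59128576,  1.40446717],
       [ 0.93291659,  0.28812119, -0.21599261,  0.30351672],
       [ 0.01446916, -0.62933481, -0.77699958,  1.22816803],
       [ 0.        ,  0.   
[... 299 characters left out ...]
08146668,  0.60591906, -0.79134396,  1.11432562],
       [-0.01950001, -0.79480013, -0.60655792,  0.96434517],
       [ 0.        ,  0.        ,  0.        ,  1.        ]])}
wrist {'intrinsics': array([[306.75157125,   0.        , 284.77235248],
       [  0.        , 306.75157125, 213.61616097],
       [  0.        ,   0.        ,   1.        ]]), 'mount': array([[ 9.99999297e-01,  1.08374417e-03,  4.82039870e-04,
        -8.42346188e-05],
       [-1.17862476e-03,  9.53519219e-01,  3.01329902e-01,
        -7.82974188e-02],
       [-1.33069754e-04, -3.01330259e-01,  9.53519825e-01,
        -1.35015328e-01],
       [ 0.00000000e+00,  0.00000000e+00,  0.00000000e+00,
         1.00000000e+00]])}
```

View pics/scene0.png

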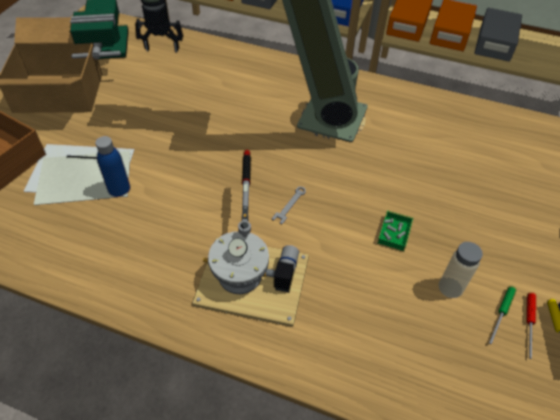

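View pics/side0.png

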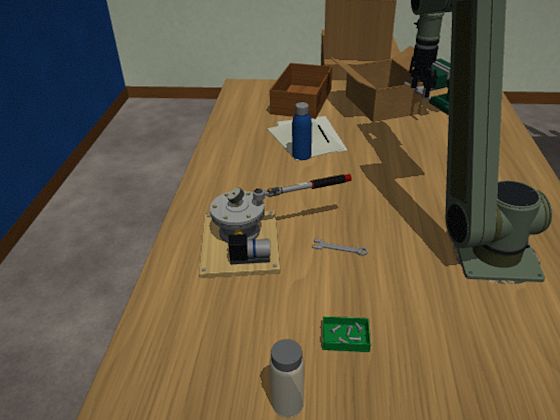

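View pics/wrist0.png

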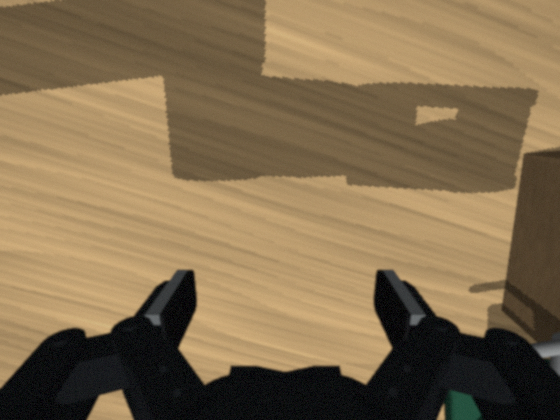

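The scene view shows the wrench running from the bolt (~245,228) to a red tip (~247,152), and the side view shows it from (262,195) to (350,178). I'll enlarge both.

Run:
```python
import cv2
a=cv2.imread("pics/scene0.png")[140:300,190:320]; cv2.imwrite("pics/sc_c.png",cv2.resize(a,None,fx=3.7,fy=3.7,interpolation=cv2.INTER_CUBIC))
a=cv2.imread("pics/side0.png")[165:225,230:360]; cv2.imwrite("pics/si_c.png",cv2.resize(a,None,fx=6,fy=6,interpolation=cv2.INTER_CUBIC))
```

```text
(no output)
```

View pics/sc_c.png

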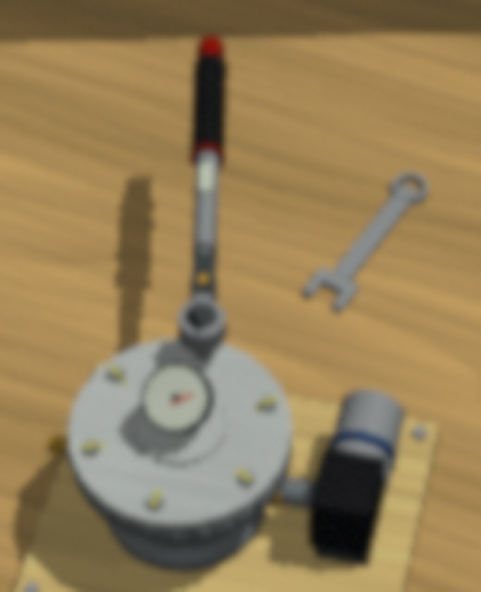

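View pics/si_c.png

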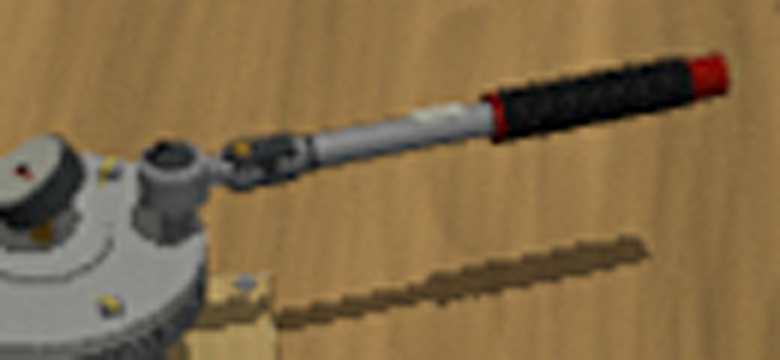

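```bash
cat > h.py <<'E'
import numpy as np
from station import camera_params
P={n:camera_params(n) for n in("scene","side")}
def ray(n,u,v):
    K,T=P[n]["intrinsics"],P[n]["cam_to_world"]
    d=T[:3,:3]@np.linalg.solve(K,[u,v,1]); return T[:3,3],d/np.linalg.norm(d)
def plane(n,u,v,z):
    o,d=ray(n,u,v); return o+d*(z-o[2])/d[2]
def tri(a,b):
    A=0;B=0
    for n,(u,v) in (("scene",a),("side",b)):
        o,d=ray(n,u,v);M=np.eye(3)-np.outer(d,d);A=A+M;B=B+M@o
    p=np.linalg.solve(A,B)
    e=[np.linalg.norm((np.eye(3)-np.outer(d,d))@(p-o)) for o,d in (ray("scene",*a),ray("side",*b))]
    return p,e
E
python3 - <<'E'
from h import *
S=lambda x,y:(190+(x-1.35)/3.7,140+(y-1.35)/3.7)
D=lambda x,y:(230+(x-2.5)/6,165+(y-2.5)/6)
np.set_printoptions(precision=4,suppress=True)
for nm,s,d in (("inner",(208,152),(497,117)),("outer",(210,56),(693,80)),("tip",(210,38),(727,73)),("pin",(203,278),(240,150)),("head",(203,318),(175,155))):
    a,b=S(*s),D(*d)
    z=.149 if nm in("inner","outer","tip") else .16
    print(nm,*tri(a,b),plane("scene",*a,z),plane("side",*b,z))
E
```

```text
inner [ 0.5226 -0.1052  0.1531] [np.float64(0.0007860416477246639), np.float64(0.0007860416477248201)] [ 0.5184 -0.1073  0.149 ] [ 0.5232 -0.1102  0.149 ]
outer [ 0.4282 -0.1437  0.1526] [np.float64(0.0009891814649083998), np.float64(0.000989181464908461)] [ 0.4237 -0.1459  0.149 ] [ 0.4286 -0.1478  0.149 ]
tip [ 0.4112 -0.1508  0.1533] [np.float64(0.0016635208875897184), np.float64(0.0016635208875897755)] [ 0.4051 -0.1538  0.149 ] [ 0.4118 -0.155   0.149 ]
pin [ 0.6417 -0.058   0.1617] [np.float64(0.0008040680034637225), np.float64(0.0008040680034639665)] [ 0.6396 -0.0592  0.16  ] [ 0.6424 -0.0594  0.16  ]
head [ 0.6728 -0.0454  0.1637] [np.float64(0.0021043119911593267), np.float64(0.002104311991159447)] [ 0.6724 -0.0451  0.16  ] [ 0.6725 -0.0536  0.16  ]
```

```bash
cat >> h.py <<'E'
from scipy.spatial.transform import Rotation as R
G=np.array([.4745,-.1255]);B=np.array([.669,-.046])
def rel(s,p,rot):
    R0=R.from_rotvec(s["tcp_rot"]); return R0.inv().apply(np.array(p)-s["eef_pos"])*1e3,(R0.inv()*rot).as_rotvec()
def down(xdir): # tool z down, tool x along xdir (2d)
    x=np.r_[xdir,0]/np.linalg.norm(xdir); z=np.array([0,0,-1.]); return R.from_matrix(np.c_[x,np.cross(z,x),z])
E
python3 - <<'E'
from h import *
from station import r
np.set_printoptions(precision=4,suppress=True)
print("bottle",plane("scene",120,192,0),plane("scene",105,146,.2),plane("side",302,157,0))
s=r.sense();print(R.from_rotvec(s["tcp_rot"]).as_matrix())
for t in ((-.378,.926),(.378,-.926)):
    print(rel(s,[*G,.239],down(t)))
E
```

```text
bottle [ 0.5856 -0.5095  0.    ] [ 0.5866 -0.5074  0.2   ] [ 0.5739 -0.5129  0.    ]
[[ 0.3058 -0.9521 -0.0004]
 [-0.9521 -0.3058  0.0013]
 [-0.0014 -0.     -1.    ]]
(array([-310.0489, -413.3812,    0.1033]), array([0.0021, 0.0001, 3.0648]))
(array([-310.0489, -413.3812,    0.1033]), array([-0.0001,  0.0014, -0.0768]))
```

apply_moves --rows '[{"hand": 1, "x": -35, "y": -47, "z": 0}, {"hand": 1, "x": -70, "y": -94, "z": 0, "rz": -0.03}, {"hand": 1, "x": -107, "y": -142, "z": 0, "rz": -0.077}, {"hand": 1, "x": -144, "y": -191, "z": 0, "rz": -0.077}, {"hand": 1, "x": -180, "y": -240, "z": 0, "rz": -0.077}, {"hand": 1, "x": -216, "y": -288, "z": 0, "rz": -0.077}, {"hand": 1, "x": -252, "y": -336, "z": 0, "rz": -0.077}, {"hand": 1, "x": -280, "y": -373, "z": 0, "rz": -0.077}]'

```text
invalid input at $.rows[0]: expected keys hand, x, y, z, rx, ry, rz
```

Run:
```python
from h import *
from station import r, read_camera
import cv2
np.set_printoptions(precision=4,suppress=True)
s=r.sense();print(s["t"],s["eef_pos"],s["force"],s["gripper_width"],rel(s,[*G,.239],down((.378,-.926))))
cv2.imwrite("pics/w1.png",read_camera("wrist")[:,:,::-1])
```

```text
0.15 [ 0.1757 -0.5471  0.2387] [-0.4605 -0.2279 -0.3246] 0.08498633537240842 (array([-310.0489, -413.3812,    0.1033]), array([-0.0001,  0.0014, -0.0768]))
```

View pics/w1.png

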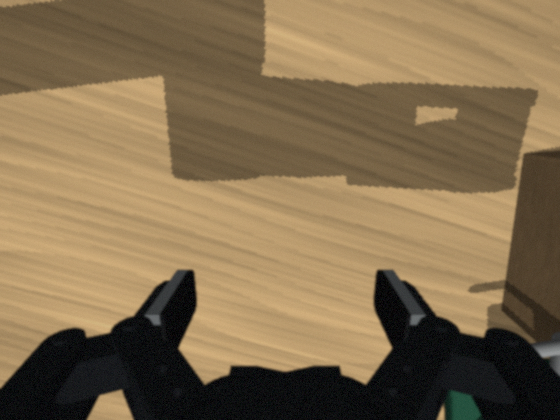

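The call was refused because every row needs all seven keys, so the view hasn't changed. I'll resend it.

apply_moves --rows '[{"hand": 1, "x": -35, "y": -47, "z": 0, "rx": 0, "ry": 0, "rz": 0}, {"hand": 1, "x": -70, "y": -94, "z": 0, "rx": 0, "ry": 0, "rz": -0.03}, {"hand": 1, "x": -107, "y": -142, "z": 0, "rx": 0, "ry": 0, "rz": -0.077}, {"hand": 1, "x": -144, "y": -191, "z": 0, "rx": 0, "ry": 0, "rz": -0.077}, {"hand": 1, "x": -180, "y": -240, "z": 0, "rx": 0, "ry": 0, "rz": -0.077}, {"hand": 1, "x": -216, "y": -288, "z": 0, "rx": 0, "ry": 0, "rz": -0.077}, {"hand": 1, "x": -252, "y": -336, "z": 0, "rx": 0, "ry": 0, "rz": -0.077}, {"hand": 1, "x": -280, "y": -373, "z": 0, "rx": 0, "ry": 0, "rz": -0.077}]'

```text
t: 1.2
eef_pos: [0.4463, -0.1647, 0.2394]
tcp_rot: [-2.609, 1.75, -0.001]
force: [-0.1, -0.9, 0.7]
gripper_width: 0.085
```

Run:
```python
from h import *
from station import r, read_camera
import cv2
np.set_printoptions(precision=4,suppress=True)
s=r.sense();print(s["t"],s["eef_pos"],s["force"],s["gripper_width"],rel(s,[*G,.239],down((.378,-.926))))
cv2.imwrite("pics/w2.png",read_camera("wrist")[:,:,::-1])
```

```text
1.2 [ 0.4463 -0.1647  0.2394] [-0.1403 -0.9183  0.6835] 0.08504538373186693 (array([-25.6081, -40.9502,   0.3594]), array([-0.0003, -0.0002,  0.0016]))
```

View pics/w2.png

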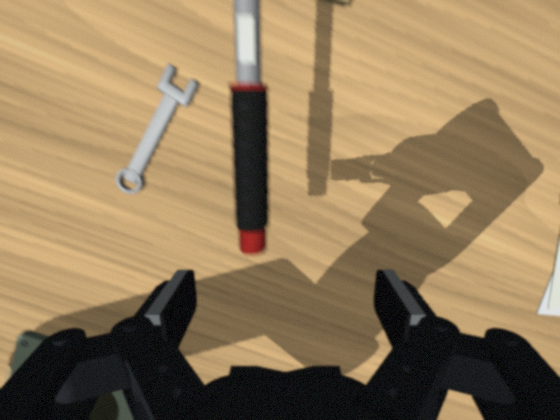

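The wrist view shows the grip's centre line running from (249,90) at the inner red ring to (252,229) at the knob joint, between the fingers. I'll turn that into positions.

Run:
```python
from h import *
from station import r
np.set_printoptions(precision=4,suppress=True)
c=camera_params("wrist");s=r.sense();R0=R.from_rotvec(s["tcp_rot"])
def w(u,v,z=.149):
    d=R0.apply(c["mount"][:3,:3]@np.linalg.solve(c["intrinsics"],[u,v,1]));o=s["eef_pos"]+R0.apply(c["mount"][:3,3])
    return o+d*(z-o[2])/d[2]
a,b=w(249,90),w(252,229);print(a,b,(a+b)/2,np.linalg.norm(a-b),np.degrees(np.arctan2(*(a-b)[[1,0]])))
a=a[:2];b=b[:2];m=(a+b)/2;u=(a-b)/np.linalg.norm(a-b);print("bolt",m+.21*u,u)
print(rel(s,[*m,.128],down((u[1],-u[0]))))
```

```text
[ 0.5283 -0.1018  0.149 ] [ 0.4343 -0.1394  0.149 ] [ 0.4813 -0.1206  0.149 ] 0.10126848155336622 21.827451683572075
bolt [ 0.6763 -0.0425] [0.9283 0.3718]
(array([-24.9474, -44.967 , 111.5535]), array([-0.0042,  0.0023,  0.0103]))
```

apply_moves --rows '[{"hand": 1, "x": -25, "y": -43, "z": 0, "rx": 0, "ry": 0, "rz": 0.006}, {"hand": 1, "x": -25, "y": -43, "z": 40, "rx": 0, "ry": 0, "rz": 0.006}, {"hand": 1, "x": -25, "y": -43, "z": 80, "rx": 0, "ry": 0, "rz": 0.006}, {"hand": 1, "x": -25, "y": -43, "z": 111, "rx": 0, "ry": 0, "rz": 0.006}, {"hand": 0, "x": -25, "y": -43, "z": 111, "rx": 0, "ry": 0, "rz": 0.006}, {"hand": 0, "x": -25, "y": -43, "z": 111, "rx": 0, "ry": 0, "rz": 0.006}, {"hand": 0, "x": -25, "y": -43, "z": 111, "rx": 0, "ry": 0, "rz": 0.006}]' --grip_force 40

```text
t: 2.12
eef_pos: [0.4767, -0.1278, 0.1298]
tcp_rot: [-2.602, 1.759, -0.005]
force: [-0.1, 0.2, -0.0]
gripper_width: 0.0428
```

Run:
```python
from station import r, read_camera
import cv2
cv2.imwrite("pics/w3.png",read_camera("wrist")[:,:,::-1])
cv2.imwrite("pics/s3.png",cv2.resize(read_camera("scene")[100:310,150:350,::-1],None,fx=2.8,fy=2.8))
s=r.sense();print(s["t"],s["eef_pos"],s["tcp_rot"],s["force"],s["gripper_width"])
```

```text
2.225 [ 0.47636899 -0.12769038  0.12949538] [-2.60191247  1.75933799 -0.00383365] [0.24319922 0.25701509 1.6976904 ] 0.042699203327935066
```

View pics/w3.png

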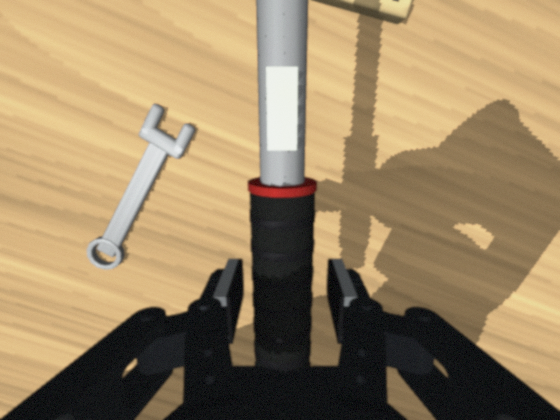

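View pics/s3.png

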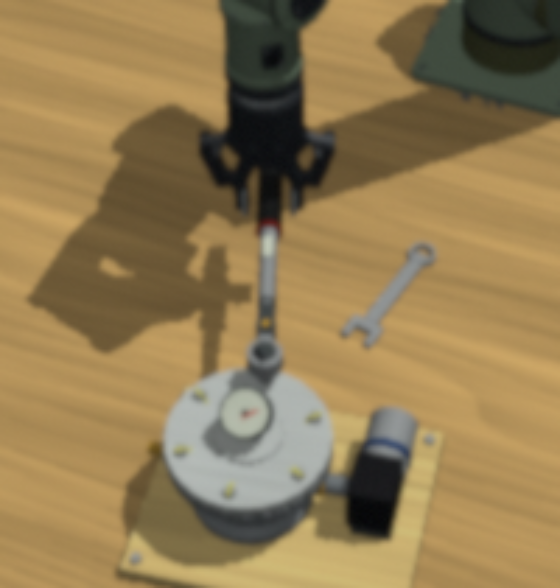

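The handle is centred between the pads (~8 mm gap each side) with the ring at (282,187). I'll now pull slowly along the arc about the bolt, with the jaws caging the grip.

apply_moves --rows '[{"hand": 0, "x": -2.6, "y": 0, "z": 0, "rx": 0, "ry": 0, "rz": 0.0125}, {"hand": 0, "x": -5.2, "y": -0.1, "z": 0, "rx": 0, "ry": 0, "rz": 0.025}, {"hand": 0, "x": -7.9, "y": -0.2, "z": 0, "rx": 0, "ry": 0, "rz": 0.0375}, {"hand": 0, "x": -10.5, "y": -0.3, "z": 0, "rx": 0, "ry": 0, "rz": 0.05}, {"hand": 0, "x": -13.1, "y": -0.4, "z": 0, "rx": 0, "ry": 0, "rz": 0.0625}, {"hand": 0, "x": -15.7, "y": -0.6, "z": 0, "rx": 0, "ry": 0, "rz": 0.075}, {"hand": 0, "x": -18.3, "y": -0.8, "z": 0, "rx": 0, "ry": 0, "rz": 0.0875}, {"hand": 0, "x": -21, "y": -1, "z": 0, "rx": 0, "ry": 0, "rz": 0.1}]'

```text
t: 3.22
eef_pos: [0.47, -0.1098, 0.1287]
tcp_rot: [2.51, -1.885, 0.008]
force: [1.9, -9.3, -2.0]
gripper_width: 0.0428
```

```bash
cat > look.py <<'E'
import sys
from h import *
from station import r, read_camera
import cv2
k=sys.argv[1]
w=read_camera("wrist")
cv2.imwrite(f"pics/w{k}.png",w[:,:,::-1])
s=r.sense();Rm=R.from_rotvec(s["tcp_rot"])
np.set_printoptions(precision=3,suppress=True)
print(s["t"],s["eef_pos"],"Ftool",Rm.inv().apply(s["force"]),s["gripper_width"],"yaw",np.arctan2(*Rm.as_matrix()[[1,0],0]))
E
python3 look.py 4
```

```text
3.275 [ 0.47  -0.109  0.129] Ftool [8.701 0.936 0.649] 0.042967259565493084 yaw -1.288504079070312
```

View pics/w4.png

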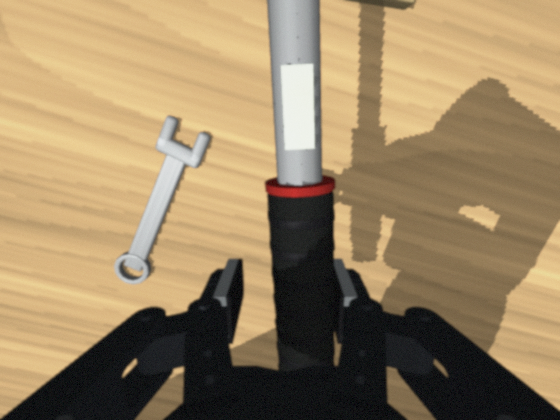

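The right pad now carries the grip (near (340,270)) and the force is about 9 N, as expected. I'll keep going.

apply_moves --rows '[{"hand": 0, "x": -2.6, "y": 0, "z": 0, "rx": 0, "ry": 0, "rz": 0.0125}, {"hand": 0, "x": -5.2, "y": -0.1, "z": 0, "rx": 0, "ry": 0, "rz": 0.025}, {"hand": 0, "x": -7.9, "y": -0.2, "z": 0, "rx": 0, "ry": 0, "rz": 0.0375}, {"hand": 0, "x": -10.5, "y": -0.3, "z": 0, "rx": 0, "ry": 0, "rz": 0.05}, {"hand": 0, "x": -13.1, "y": -0.4, "z": 0, "rx": 0, "ry": 0, "rz": 0.0625}, {"hand": 0, "x": -15.7, "y": -0.6, "z": 0, "rx": 0, "ry": 0, "rz": 0.075}]'

```text
t: 4.03
eef_pos: [0.466, -0.0946, 0.1286]
tcp_rot: [2.438, -1.977, 0.008]
force: [0.9, -9.4, -1.4]
gripper_width: 0.0427
```

```bash
python3 look.py 5
```

```text
4.075 [ 0.466 -0.094  0.129] Ftool [9.549 2.07  1.015] 0.04323490536938281 yaw -1.3632484105370026
```

apply_moves --rows '[{"hand": 0, "x": -2.6, "y": 0, "z": 0, "rx": 0, "ry": 0, "rz": 0.0125}, {"hand": 0, "x": -5.2, "y": -0.1, "z": 0, "rx": 0, "ry": 0, "rz": 0.025}, {"hand": 0, "x": -7.9, "y": -0.2, "z": 0, "rx": 0, "ry": 0, "rz": 0.0375}, {"hand": 0, "x": -10.5, "y": -0.3, "z": 0, "rx": 0, "ry": 0, "rz": 0.05}]'

```text
t: 4.58
eef_pos: [0.464, -0.0843, 0.1286]
tcp_rot: [2.388, -2.037, 0.008]
force: [1.0, -11.5, -0.9]
gripper_width: 0.0428
```

```bash
python3 look.py 6
```

```text
4.625 [ 0.464 -0.084  0.129] Ftool [8.951 1.303 1.104] 0.043255322715361706 yaw -1.4131386628069884
```

View pics/w6.png

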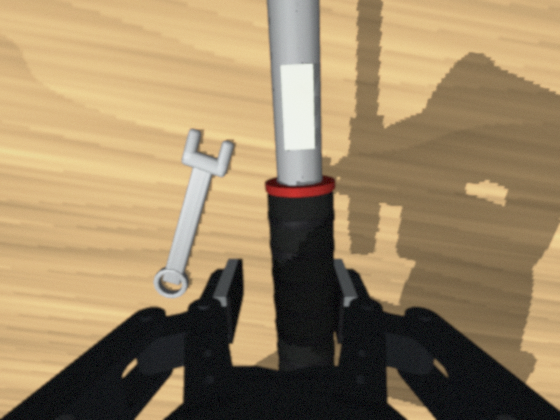

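Relative to the tool the tube looks the same as two calls ago (ring at (300,187)), so it hasn't folded yet. Continuing in short calls.

apply_moves --rows '[{"hand": 0, "x": -2.6, "y": 0, "z": 0, "rx": 0, "ry": 0, "rz": 0.0125}, {"hand": 0, "x": -5.2, "y": -0.1, "z": 0, "rx": 0, "ry": 0, "rz": 0.025}, {"hand": 0, "x": -7.9, "y": -0.2, "z": 0, "rx": 0, "ry": 0, "rz": 0.0375}]'

```text
t: 5.0
eef_pos: [0.4628, -0.0766, 0.1286]
tcp_rot: [2.349, -2.082, 0.008]
force: [1.0, -11.8, -0.8]
gripper_width: 0.0425
```

```bash
python3 look.py 7
```

```text
5.05 [ 0.463 -0.076  0.129] Ftool [10.458  0.539  0.53 ] 0.04303184256816557 yaw -1.4505386937429405
```

apply_moves --rows '[{"hand": 0, "x": -2.6, "y": 0, "z": 0, "rx": 0, "ry": 0, "rz": 0.0125}, {"hand": 0, "x": -5.2, "y": -0.1, "z": 0, "rx": 0, "ry": 0, "rz": 0.025}, {"hand": 0, "x": -7.9, "y": -0.2, "z": 0, "rx": 0, "ry": 0, "rz": 0.0375}]'

```text
t: 5.42
eef_pos: [0.4619, -0.0687, 0.1285]
tcp_rot: [2.309, -2.125, 0.007]
force: [-0.0, -11.0, 0.0]
gripper_width: 0.043
```

```bash
python3 look.py 8
```

```text
5.475 [ 0.462 -0.068  0.129] Ftool [10.894  0.749 -0.169] 0.042820021176400706 yaw -1.4878703973155054
```

View pics/w8.png

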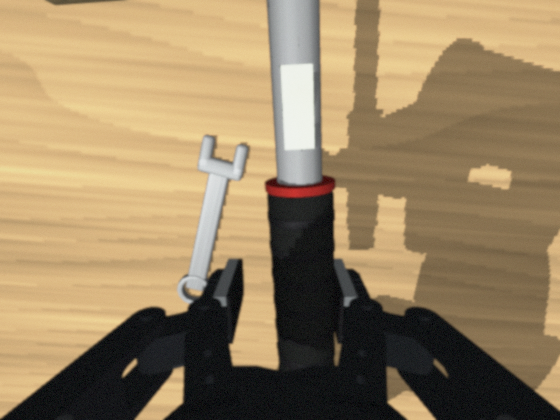

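The tube still looks the same in the tool frame, so there's no fold yet, and the force is still climbing. Continuing.

apply_moves --rows '[{"hand": 0, "x": -2.6, "y": 0, "z": 0, "rx": 0, "ry": 0, "rz": 0.0125}, {"hand": 0, "x": -5.2, "y": -0.1, "z": 0, "rx": 0, "ry": 0, "rz": 0.025}, {"hand": 0, "x": -7.9, "y": -0.2, "z": 0, "rx": 0, "ry": 0, "rz": 0.0375}]'

```text
t: 5.85
eef_pos: [0.4612, -0.0608, 0.1285]
tcp_rot: [2.269, -2.168, 0.007]
force: [0.9, -11.6, -0.5]
gripper_width: 0.0424
```

```bash
python3 look.py 9
python3 - <<'E'
from station import read_camera
import cv2
cv2.imwrite("pics/s9.png",cv2.resize(read_camera("scene")[130:270,190:310,::-1],None,fx=4,fy=4,interpolation=cv2.INTER_CUBIC))
E
```

```text
5.9 [ 0.461 -0.061  0.128] Ftool [10.794  0.161  0.182] 0.042643732715964645 yaw -1.525374886748654
```

View pics/s9.png

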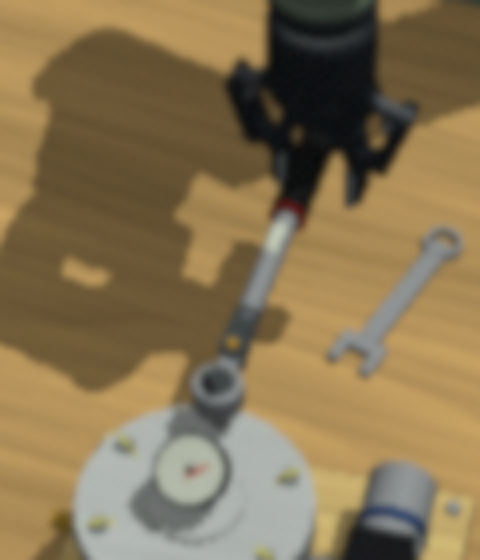

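View pics/w9.png

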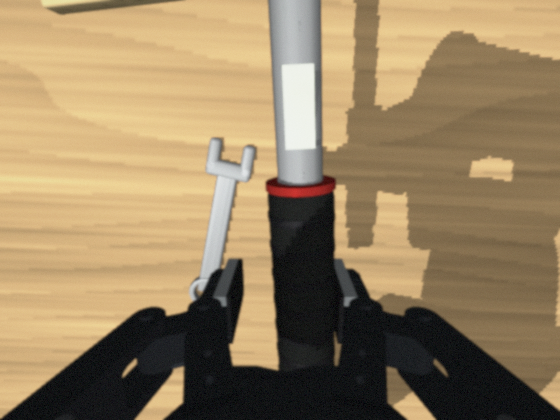

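The tube still looks straight from head (215,380) to ring (290,210), though it may have turned a pixel or so relative to the tool. Continuing in small steps.

apply_moves --rows '[{"hand": 0, "x": -2.6, "y": 0, "z": 0, "rx": 0, "ry": 0, "rz": 0.0125}, {"hand": 0, "x": -5.2, "y": -0.1, "z": 0, "rx": 0, "ry": 0, "rz": 0.025}, {"hand": 0, "x": -7.9, "y": -0.2, "z": 0, "rx": 0, "ry": 0, "rz": 0.0375}]'

```text
t: 6.32
eef_pos: [0.4608, -0.0528, 0.1284]
tcp_rot: [2.228, -2.21, 0.006]
force: [-0.4, -12.0, -1.3]
gripper_width: 0.0429
```

```bash
python3 look.py 10
python3 - <<'E'
from station import read_camera
import cv2
cv2.imwrite("pics/s10.png",cv2.resize(read_camera("scene")[130:270,190:310,::-1],None,fx=4,fy=4,interpolation=cv2.INTER_CUBIC))
E
```

```text
6.375 [ 0.461 -0.053  0.128] Ftool [ 9.994  0.315 -0.365] 0.04265662409850186 yaw -1.56294003208317
```

View pics/s10.png

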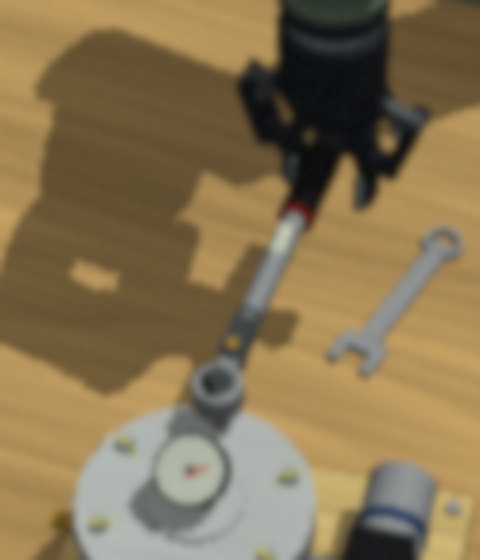

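View pics/w10.png

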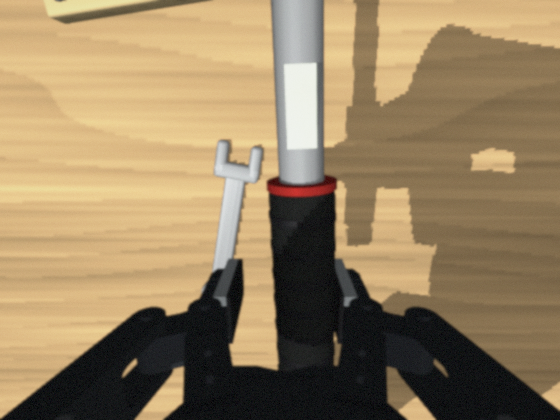

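The yellow pin dot stayed at (232,342) between the last two pictures while the grip moved about 8 mm, and the tube turned relative to the tool. The knuckle is folding. I'll pull one short step more to get well past 0.08.

apply_moves --rows '[{"hand": 0, "x": -2.6, "y": 0, "z": 0, "rx": 0, "ry": 0, "rz": 0.015}, {"hand": 0, "x": -5.2, "y": -0.1, "z": 0, "rx": 0, "ry": 0, "rz": 0.03}, {"hand": 0, "x": -7.9, "y": -0.2, "z": 0, "rx": 0, "ry": 0, "rz": 0.045}]'

```text
t: 6.8
eef_pos: [0.461, -0.0448, 0.1284]
tcp_rot: [2.178, -2.26, 0.006]
force: [-0.2, -10.1, -1.0]
gripper_width: 0.0432
```

```bash
python3 look.py 11
python3 - <<'E'
from station import read_camera
import cv2
cv2.imwrite("pics/s11.png",cv2.resize(read_camera("scene")[130:270,190:310,::-1],None,fx=4,fy=4,interpolation=cv2.INTER_CUBIC))
E
```

```text
6.85 [ 0.461 -0.044  0.128] Ftool [ 9.428 -0.017  0.882] 0.04265019477707059 yaw -1.6081825791212945
```

View pics/s11.png

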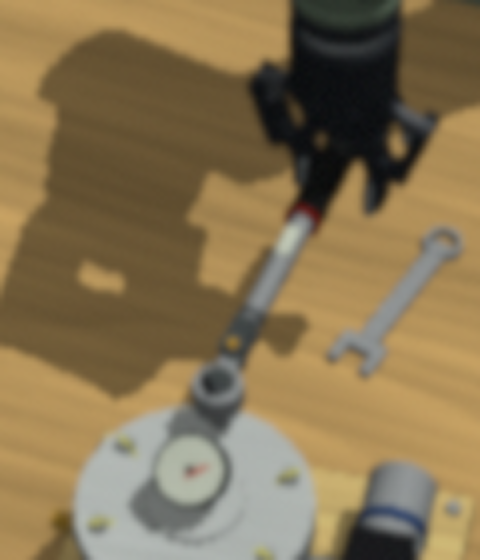

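View pics/w11.png

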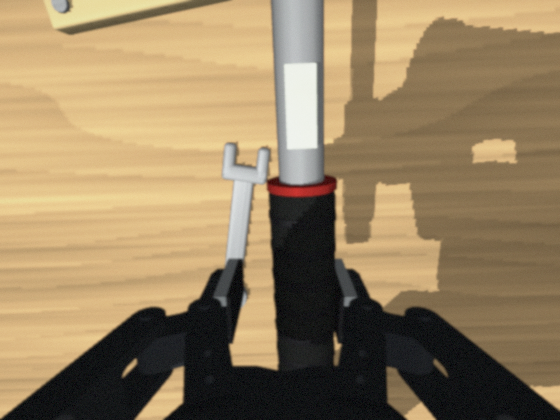

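Run:
```python
from h import *
import cv2
c=camera_params("wrist")
D={3:(.4764,-.1277,.1295,None),4:(.4695,-.109,.129,-1.2885),6:(.464,-.0843,.1286,-1.4131),8:(.4619,-.0687,.1285,-1.4879),9:(.4612,-.0608,.1285,-1.5254),10:(.4608,-.0528,.1284,-1.5629),11:(.461,-.0448,.1284,-1.6082)}
y3=np.arctan2(*R.from_rotvec([-2.60191247,1.75933799,-0.00383365]).as_matrix()[[1,0],0])
for k,(x,y,z,yaw) in D.items():
    yaw=y3 if yaw is None else yaw
    R0=down((np.cos(yaw),np.sin(yaw)))
    im=cv2.imread(f"pics/w{k}.png").astype(int)
    # tube: low saturation between cols 240..350; edges by row
    pts=[]
    for v in range(4,175,3):
        row=im[v,235:350]; sat=row.max(1)-row.min(1)
        m=(sat<25)
        idx=np.flatnonzero(m)
        runs=np.split(idx,np.flatnonzero(np.diff(idx)>1)+1); rn=max(runs,key=len)
        if 38<len(rn)<60: pts.append((235+(rn[0]+rn[-1])/2,v))
    P3=[]
    for u,v in pts:
        d=R0.apply(c["mount"][:3,:3]@np.linalg.solve(c["intrinsics"],[u,v,1]));o=np.array([x,y,z])+R0.apply(c["mount"][:3,3])
        P3.append((o+d*(.149-o[2])/d[2])[:2])
    P3=np.array(P3);
    vx,vy,x0,y0=cv2.fitLine(P3.astype(np.float32)*1000,cv2.DIST_HUBER,0,.01,.01).ravel()
    a=np.arctan2(vy,vx); a=a if vx>0 else np.arctan2(-vy,-vx)
    n=np.array([-np.sin(a),np.cos(a)])
    # distance of initial bolt from line
    print(k,len(pts),"handle angle %.4f"%a,"offset of line from bolt est (mm) %.1f %.1f"%tuple(n@(np.array([x0,y0])-b) for b in ([669,-46],[676,-42.5])))
```

```text
3 57 handle angle 0.3801 offset of line from bolt est (mm) -2.7 -3.4
4 57 handle angle 0.3342 offset of line from bolt est (mm) -2.1 -3.1
6 57 handle angle 0.2109 offset of line from bolt est (mm) -2.6 -4.6
8 57 handle angle 0.1368 offset of line from bolt est (mm) -2.4 -4.9
9 57 handle angle 0.0960 offset of line from bolt est (mm) -3.0 -5.8
10 57 handle angle 0.0503 offset of line from bolt est (mm) -4.5 -7.6
11 57 handle angle 0.0052 offset of line from bolt est (mm) -5.9 -9.4
```

The tube's line was passing about 2.4 mm from the estimated bolt axis. It has now drifted another 3.5 mm off, which over the 34 mm pin offset gives a fold of about 0.10 rad. The bolt has turned about 0.27 rad since the start. I'll fold a bit more for margin, staying below the 0.22 stop.

apply_moves --rows '[{"hand": 0, "x": -2.6, "y": 0, "z": 0, "rx": 0, "ry": 0, "rz": 0.015}, {"hand": 0, "x": -5.2, "y": -0.1, "z": 0, "rx": 0, "ry": 0, "rz": 0.03}, {"hand": 0, "x": -7.5, "y": -0.2, "z": 0, "rx": 0, "ry": 0, "rz": 0.042}, {"hand": 0, "x": -7.5, "y": -0.2, "z": 0, "rx": 0, "ry": 0, "rz": 0.042}]'

```text
t: 7.4
eef_pos: [0.4614, -0.0369, 0.1284]
tcp_rot: [2.131, -2.305, 0.005]
force: [-0.5, -8.5, 0.0]
gripper_width: 0.0426
```

```bash
python3 look.py 12
python3 - <<'E'
from station import read_camera
import cv2
cv2.imwrite("pics/s12.png",cv2.resize(read_camera("scene")[130:270,190:310,::-1],None,fx=4,fy=4,interpolation=cv2.INTER_CUBIC))
E
```

```text
7.45 [ 0.461 -0.037  0.128] Ftool [ 8.266 -1.27   1.363] 0.0424261080445241 yaw -1.6494796753040446
```

View pics/s12.png

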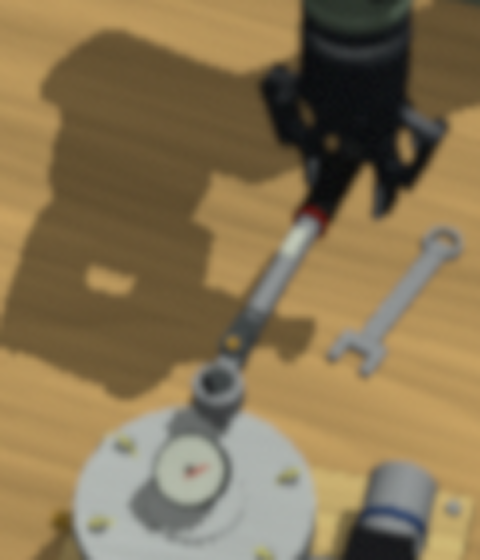

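The pin is still at (232,342), the ring has moved on to (312,215), and the force has dropped to about 8.4 N (two thirds of the break force). It has clicked. Now I'll ease back so the handle springs straight against the pad.

apply_moves --rows '[{"hand": 0, "x": 3, "y": 0, "z": 0, "rx": 0, "ry": 0, "rz": -0.017}, {"hand": 0, "x": 6, "y": 0, "z": 0, "rx": 0, "ry": 0, "rz": -0.034}, {"hand": 0, "x": 9, "y": -0.2, "z": 0, "rx": 0, "ry": 0, "rz": -0.05}, {"hand": 0, "x": 12, "y": -0.4, "z": 0, "rx": 0, "ry": 0, "rz": -0.067}, {"hand": 0, "x": 15, "y": -0.6, "z": 0, "rx": 0, "ry": 0, "rz": -0.084}, {"hand": 0, "x": 18, "y": -0.8, "z": 0, "rx": 0, "ry": 0, "rz": -0.1}, {"hand": 0, "x": 21, "y": -1, "z": 0, "rx": 0, "ry": 0, "rz": -0.117}]'

```text
t: 8.38
eef_pos: [0.4608, -0.0575, 0.1284]
tcp_rot: [2.262, -2.177, 0.003]
force: [-0.2, -6.3, -0.6]
gripper_width: 0.0426
```

```bash
python3 look.py 13
```

```text
8.425 [ 0.461 -0.058  0.128] Ftool [ 7.486  0.816 -0.434] 0.04262281270472065 yaw -1.53219337989114
```

View pics/w13.png

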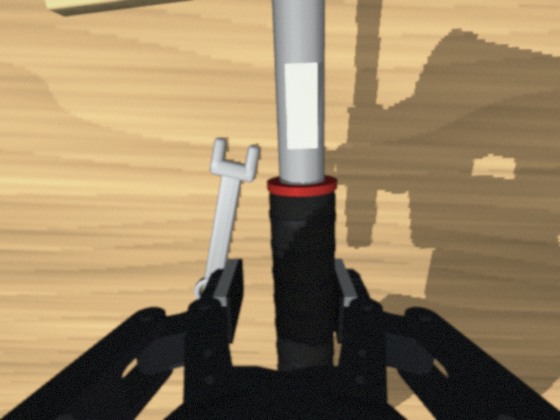

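The right pad is still in contact, with the handle following it back. I'll continue back slowly.

apply_moves --rows '[{"hand": 0, "x": 2.5, "y": 0, "z": 0, "rx": 0, "ry": 0, "rz": -0.01}, {"hand": 0, "x": 5, "y": 0, "z": 0, "rx": 0, "ry": 0, "rz": -0.02}, {"hand": 0, "x": 7.5, "y": -0.1, "z": 0, "rx": 0, "ry": 0, "rz": -0.03}, {"hand": 0, "x": 10, "y": -0.2, "z": 0, "rx": 0, "ry": 0, "rz": -0.03}]'

```text
t: 8.93
eef_pos: [0.4616, -0.0666, 0.1284]
tcp_rot: [2.294, -2.146, 0.002]
force: [-0.4, -0.5, -0.3]
gripper_width: 0.0429
```

```bash
python3 look.py 14
```

```text
8.975 [ 0.461 -0.066  0.128] Ftool [ 2.536 -1.238  0.151] 0.04265275487312448 yaw -1.5047125032179658
```

View pics/w14.png

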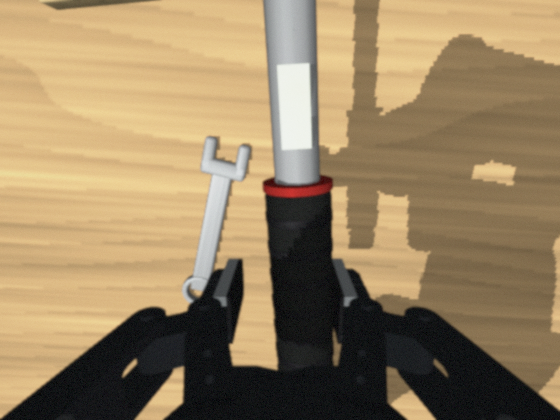

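The force is near zero and the pad has left the grip. I'll centre the jaws, open them and lift.

apply_moves --rows '[{"hand": 0, "x": 3, "y": 0, "z": 0, "rx": 0, "ry": 0, "rz": 0}, {"hand": 0.5, "x": 6, "y": 0, "z": 0, "rx": 0, "ry": 0, "rz": 0}, {"hand": 0.9, "x": 6, "y": 0, "z": 0, "rx": 0, "ry": 0, "rz": 0}, {"hand": 0.9, "x": 6, "y": 0, "z": 0, "rx": 0, "ry": 0, "rz": 0}, {"hand": 0.9, "x": 6, "y": 0, "z": -25, "rx": 0, "ry": 0, "rz": 0}, {"hand": 0.9, "x": 6, "y": 0, "z": -60, "rx": 0, "ry": 0, "rz": 0}, {"hand": 0.9, "x": 6, "y": 0, "z": -100, "rx": 0, "ry": 0, "rz": 0}, {"hand": 0.9, "x": 6, "y": 0, "z": -120, "rx": 0, "ry": 0, "rz": 0}]'

```text
t: 9.98
eef_pos: [0.4624, -0.072, 0.2505]
tcp_rot: [-2.293, 2.145, -0.004]
force: [-0.1, -0.1, 0.6]
gripper_width: 0.081
```

```bash
python3 look.py 15
python3 - <<'E'
from station import read_camera
import cv2
cv2.imwrite("pics/s15.png",read_camera("scene")[:,:,::-1])
cv2.imwrite("pics/s15c.png",cv2.resize(read_camera("scene")[130:270,190:310,::-1],None,fx=4,fy=4,interpolation=cv2.INTER_CUBIC))
E
```

```text
10.025 [ 0.463 -0.072  0.252] Ftool [-0.532 -1.03  -1.696] 0.08127686598144024 yaw -1.503883790003731
```

View pics/s15c.png

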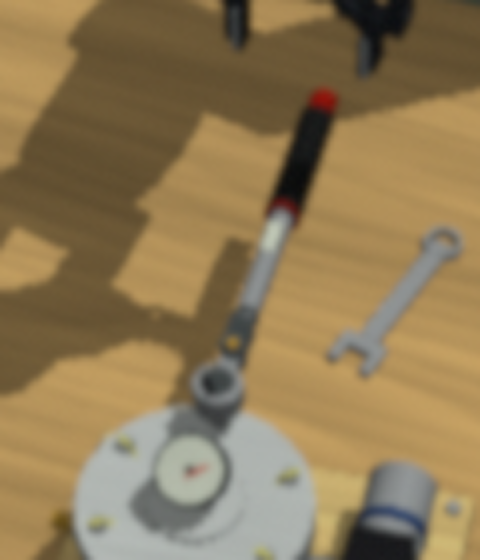

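View pics/w15.png

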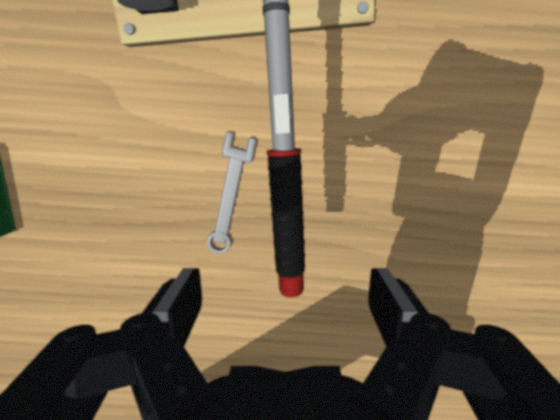

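View pics/s15.png

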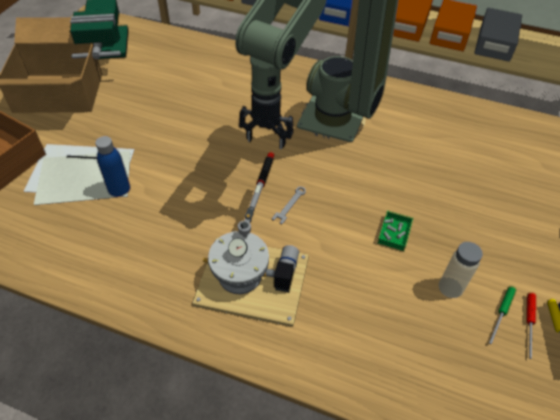

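The handle is straight from the head (215,382) through the pin (232,342) to the knob (323,100), the gripper is clear, and the other objects haven't moved. I'll check the bolt angle from the wrist picture before handing in.

Run:
```python
from h import *
from station import r,workorder
s=r.sense();R0=R.from_rotvec(s["tcp_rot"]);c=camera_params("wrist")
def w(u,v,z=.149):
    d=R0.apply(c["mount"][:3,:3]@np.linalg.solve(c["intrinsics"],[u,v,1]));o=s["eef_pos"]+R0.apply(c["mount"][:3,3])
    return (o+d*(z-o[2])/d[2])[:2]
a,b=w(277,15),w(290,275);u=a-b;ang=np.arctan2(u[1],u[0]);print("angle",ang,"turned",.3801-ang)
n=np.array([-np.sin(ang),np.cos(ang)]);print("offset from bolt mm",n@(a-[.669,-.046])*1e3)
print(s["force"],s["joint_velocities"].round(3))
print(workorder.sign_off())
```

```text
angle 0.11782768313095161 turned 0.2622723168690484
offset from bolt mm -3.2830017872591326
[-0.544566   -0.36100605 -1.08078806] [-0.002  0.022  0.046  0.002 -0.005  0.   ]
the job is handed in; nothing more can be done
None
```

The bolt is tightened, the knuckle clicked, and I've handed the job in; sign-off gives no verdict. I pulled the black grip slowly clockwise with the jaws loosely around it. When the knuckle folded I pulled a little further, then eased back until the pad left the grip, opened the jaws and lifted clear. It took about 10 s.

- **Click:** the pull rose to about 12 N, then dropped to about 8.4 N. The pin stayed still in the pictures while the grip kept moving. I measured a fold of about 0.10 rad, then pulled about 8 mm more, so I estimate about 0.15 rad.
- **Bolt:** it turned about 0.26–0.28 rad from where it started. Its starting angle (0 to 0.14) can't be seen, so I estimate it ended at 0.26 to 0.42 rad, inside the 0.24–0.48 limits.
- **After letting go:** the handle looks straight in both views. The tube's line passes the estimated bolt axis at about -3.3 mm, against about -2.4 mm while straight. I put that 0.9 mm difference down to reading pixels by eye. If it were real fold it would be about 0.03 rad, still below 0.05.
- **Surroundings:** the contact force is about zero with the gripper clear of everything. The bottles, spanner and tray look unmoved in the scene picture; I compared them by eye, not by measuring.
- **Disagreement:** the scene/side views and the wrist view differed by about 7 mm along the handle when locating the grip. I used a point between the two.

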